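# Flip the tray marker to occupied

### The arm

A 6-joint arm with a two-finger parallel gripper is mounted at the origin on the work surface. World frame = base frame: x ahead of the robot, y to its left, z up, the work surface at z = 0. Lengths are in m, angles in rad, forces in N, time in s.
With the tool pointing down it reaches from about 0.35 to 0.975 m from the base axis. Payload 4.9 kg.
Tool frame: the origin (TCP) lies midway between the tips of the shut fingers; the grasp point (between the pads) lies 19 mm behind it; x points along the fingers, z is the direction in which the jaws open and shut, and the axes are right-handed (so a half turn about x gives the same grasp; the last joint's range is limited). The gripper opens to 85 mm and grips with 20 to 120 N. Pads are 22 mm wide; open, the fingers measure 114 mm over their backs; the gripper's body (76 mm by 85 mm) begins 54 mm behind the grasp point. The pads swing forward as they close: fully open they stand 13 mm farther back than shut.
Start: joints at [1.049, 0.053, 1.613, -0, 1.476, -0.119], TCP at [0.245, 0.575, 0.201] pointing down, gripper open.
Joint ranges: [-3.01, 3.01], [-1.01, 2.22], [0.06, 2.58], [-1.02, 4.17], [0.09, 2.62], [-3.14, 3.14]. Speed limits (rad/s): [2.57, 2.57, 3.14, 3.14, 3.14, 3.14].

### API

Orientations are given as a unit quaternion [w, x, y, z].
In Python, from plant import state, cams, workorder, nets gives the robot as it stands.
- The arm moves only by the tool play_rows, never from a script. Its argument "motion" is a list of rows, each a list of 3 entries, a list of its own where there are three numbers: the closure, from -1 (fully open) to 1 (shut), then the shift along the world's x, y, z in m, then the turn about the world's z in rad. A call has 1 to 5 rows; each row is the pose to reach, as a shift and turn from the pose commanded when the call began; what a row does not reach only later rows make up. A row lasts 1/10 s, in which the tool goes at most 50 mm and 8.59 degrees, less where a joint would pass 70% of its speed; a pose out of reach is approached as far as the arm can. A call with a gripper value outside its range is refused whole. The fingers move at their own pace and stop on an object; the grip force is fixed at half the most. Time passes only in rows, so rows that repeat a pose let the fingers close. It gives the time, the measured TCP pose, the force and the opening at its end, in the units of the state.
- state(): the state, without advancing time (a new reading comes with each control period).
- cams.grab_frame(name): name is "scene" or "top" or "wrist"; returns (picture, depth): 480x640x3 uint8, red, green, blue; 480x640 float32, m along the optical axis (not along the pixel's ray), 0 where there is no reading.
- cams.camera_info(name): a dict with "K" (3x3 intrinsics, pixels), "rvec" (rotation vector, rad) and "tvec" (3), from world to camera coordinates, as OpenCV has them. Camera axes: x right, y down, z forward; pixel columns grow to the right and rows downward; lengths in m; the calibration is good to about 2 mm. A picture is of the moment at which its call begins: read the wrist's pose just before it. camera_info takes no time and is no camera call; for the wrist camera it gives the pose at the moment of the call.
- workorder.job_done(): hands the job in, once; it reports no verdict.
Trained networks look in the newest picture that a camera, given by its name, has taken for a name from the list of things; names that differ only in an ending like _2 or _b are one class to them, and where a whole thing is asked for, a point or a joint stands for the part that bears it (a point fixed in the world has none). Each returns a list of dicts, best first, with "score" (0 to 1); they miss things now and then, are a little off and sometimes report something else, mostly with a low value. They report only what shows in the picture. A call takes as long as a camera call.
- nets.recognise(camera, target): "at" ([x, y, z] in m, in world coordinates, good to about 4 mm: the middle of the surface that is visible of it).
- nets.landmark_of(camera, target): "at" ([x, y, z] in m, in world coordinates, good to about 4 mm: a listed point, or the origin of a listed thing).
The state is a dict: "time": time; "joint_pos": joint angles; "joint_vel": joint speeds; "joint_efforts": joint torques, N m; "tool_pos": TCP position; "tool_rot": TCP orientation; "contact_force": force on the tool from outside, world axes, zero at the start; "ft_torque": the same for the moment, N m; "gripper_width": opening from 0.0 (shut) to 1.0 (fully open).
Only numpy, scipy, OpenCV 4.12 (cv2) and the standard library are available. Lean on these libraries where they do the work, as an engineer would, in place of code of your own. Each camera call takes 0.05 s, during which the arm holds its last target.

### The job

One of the two wooden trays holds the slide rack: flip the white marker on that tray's stand over its pivot to the other side, until it lies flat on the rest rails with the face with the black bar up. Push it gently with the fingertips, without pinching it; leave the other tray's marker as it is, and do not shift or lift anything else.

Things in the scene. Friction and masses are not known exactly. Their poses are not given: they have to be found in the camera images.
- stand_a: marker stand whose tray holds the slide rack; fixed to the bench, one piece with its tray. Origin on the bench under the stand's middle; z up, x towards its tray, y level, square to the pivot. Foot 90 (x) x 110 (y) x 12 mm. Tray 130 (x) x 150 (y) x 22 mm tall, centre 120 mm along x
- pivot_a (a point): middle of the marker's pivot axis on stand_a, 95 mm above the bench; axes as stand_a (pivot axis = x). Two posts at x = +-36 mm (8 x 16 mm) end 8 mm above it; each carries a level rest rail along y, reaching 65 mm either way, top 2.5 mm below the pivot; between the rails it is open (|x| under 21 mm)
- edge_a (a point): middle of the marker's free edge on stand_a. Marker: white plate 56 mm along the pivot, 85 mm out from it, 5 mm thick, about 45 g, pivot axis in its mid-plane. One face has a black ring, the other a black bar. Axes: z out of the ring face, y from pivot to free edge
- tab_a (a point): middle of the upper edge of the marker's thumb tab on stand_a: one piece with the plate, standing square on the ring face at the pivot; 30 mm along the pivot, 50 mm tall from the pivot axis, 5 mm thick. Pushed towards the stand's -y side it raises the plate. Axes as edge_a
- marker_a (a joint): marker angle (rad) on stand_a: 0 level on the stand's +y side, ring face and tab up; pi/2 straight up; pi level on the -y side, bar face up, tab down. Range 0 to pi (rests on the rails at both ends). The pivot is stiff (0.04 N m of friction): the marker stays where it is left, and a push of a few newtons turns it
- stand_b: the same kind of marker stand, its tray holding the carton; fixed to the bench, one piece with its tray. Origin on the bench under the stand's middle; z up, x towards its tray, y level, square to the pivot. Foot 90 (x) x 110 (y) x 12 mm. Tray 130 (x) x 150 (y) x 22 mm tall, centre 120 mm along x
- pivot_b (a point): middle of the marker's pivot axis on stand_b, 95 mm above the bench; axes as stand_b (pivot axis = x). Two posts at x = +-36 mm (8 x 16 mm) end 8 mm above it; each carries a level rest rail along y, reaching 65 mm either way, top 2.5 mm below the pivot; between the rails it is open (|x| under 21 mm)
- edge_b (a point): middle of the marker's free edge on stand_b. Marker: white plate 56 mm along the pivot, 85 mm out from it, 5 mm thick, about 45 g, pivot axis in its mid-plane. One face has a black ring, the other a black bar. Axes: z out of the ring face, y from pivot to free edge
- tab_b (a point): middle of the upper edge of the marker's thumb tab on stand_b: one piece with the plate, standing square on the ring face at the pivot; 30 mm along the pivot, 50 mm tall from the pivot axis, 5 mm thick. Pushed towards the stand's -y side it raises the plate. Axes as edge_b
- marker_b (a joint): marker angle (rad) on stand_b: 0 level on the stand's +y side, ring face and tab up; pi/2 straight up; pi level on the -y side, bar face up, tab down. Range 0 to pi (rests on the rails at both ends). The pivot is stiff (0.04 N m of friction): the marker stays where it is left, and a push of a few newtons turns it
- rack: loose white plastic slide-staining rack with a thin steel bail handle, 40 x 85 x 68 mm tall, standing in the tray of stand_a; origin: centre of its underside; z up. Not to be moved
- carton: loose plain cardboard carton of slides, 56 x 78 x 30 mm tall, lying in the tray of stand_b; origin: centre of its underside. Not to be moved
- jar: loose small amber jar, 40 mm across, 50 mm tall, on the bench between the stands; origin: centre of its underside. Not to be moved
- dish: loose clear glass staining cup, 56 mm across, 50 mm tall, on the bench beyond the trays; origin: centre of its underside. Not to be moved
- beaker: loose clear glass beaker, 68 mm across, 85 mm tall, at the left; origin: centre of its underside. Not to be moved
- bottle: loose white bottle, 60 mm across, 130 mm tall, at the right; origin: centre of its underside. Not to be moved
- brush: loose small brush lying on the bench near the robot, 190 mm long; its x axis runs along it. Not to be moved

How it is judged:
At the end, for the whole second after the job is handed in: The marker of the stand whose tray holds the slide rack is turned past 3.0 rad (within 8 degrees of flat on the far side) and at rest; the free edge of the other marker is within 10 mm of its start; rack upright, and rack, carton, jar, cup, beaker, bottle and brush each within 20 mm of their starts (value of joint marker_a above 3 rad and velocity of joint marker_a below 0.1 rad/s and distance of edge_b from where it was at the start of the episode below 0.01 m and angle between rack's own z axis and vertical below 0.2 rad and distance of each of rack, carton, jar, dish, beaker, bottle, brush from where it was at the start of the episode below 0.02 m); the robot touches nothing.
It fails at once if a marker or its stand is pinched or pushed hard (over 25 N from the fingers) (contact force between the fingers and stand_a above 25 N or contact force between the fingers and stand_b above 25 N).
It fails at once if the other tray's marker is moved (free edge more than 10 mm) (distance of edge_b from where it was at the start of the episode above 0.01 m).
It fails at once if a bystander is shifted or lifted more than 20 mm (distance of any of rack, carton, jar, dish, beaker, bottle, brush from where it was at the start of the episode above 0.02 m).
It also fails if it takes over 48 s, if anything falls off the work surface, if the arm or the gripper's body presses on something with over 40 N, if the wrist force passes 120 N, or if a joint passes its speed limit or range.

## Working session

There is one attempt and no reset: what is moved stays moved. The work goes in short steps, Python scripts to look and compute and a tool call to move; the robot and the scene stay as the last step left them, time stands still between calls to the robot, and variables do not carry over. Pictures are saved under pics/ and viewed, and the job is handed in when it is done.

Besides the shell and the picture viewer there is one more tool, called after "Call:" as a command line: name --argument value ..., lists and objects as JSON in quotes. play_rows: Moves the arm, as the interface text tells. Its arguments: {"type":"object","properties":{"motion":{"type":"array","items":{"type":"array"}}},"required":["motion"]}

```bash
mkdir -p pics; cat > h.py <<'E'
import numpy as np, cv2
from plant import state, cams, workorder, nets
def grab(n,f):
    im,d=cams.grab_frame(n); cv2.imwrite('pics/'+f,im[:,:,::-1]); return im,d
def w2c(n):
    i=cams.camera_info(n); R,_=cv2.Rodrigues(np.array(i['rvec'],float)); return np.array(i['K']),R,np.array(i['tvec'],float).ravel()
def back(n,d,u,v):
    K,R,t=w2c(n); z=d[v,u]; c=np.linalg.inv(K)@np.array([u,v,1])*z; return R.T@(c-t)
E
python3 - <<'E'
from h import *
s=state();print(s['time'],s['tool_pos'],s['tool_rot'])
for c in ['scene','top']:
    im,d=grab(c,c+'0.png'); np.save(c+'0.npy',d)
    for t in ['stand_a','rack','carton','jar','dish','beaker','bottle','brush']:
        print(c,t,[(np.round(r['at'],3).tolist(),round(r['score'],2)) for r in nets.recognise(c,t)][:3])
    for t in ['stand_a','pivot_a','edge_a','tab_a']:
        print(c,'L',t,[(np.round(r['at'],3).tolist(),round(r['score'],2)) for r in nets.landmark_of(c,t)][:4])
print(state()['time'])
E
```

```text
0.0 [0.24466007 0.57439747 0.19958926] [ 0.58927967 -0.39020554  0.59053025  0.38956788]
scene stand_a [([0.547, 0.237, 0.017], 0.8), ([0.508, 0.275, 0.106], 0.65), ([0.544, -0.168, 0.012], 0.6)]
scene rack [([0.621, -0.168, 0.041], 0.59)]
scene carton [([0.617, 0.233, 0.04], 0.89), ([0.496, -0.15, 0.11], 0.35)]
scene jar [([0.472, -0.016, 0.038], 0.72), ([0.547, 0.237, 0.017], 0.43)]
scene dish [([0.74, 0.0, 0.029], 0.96)]
scene beaker [([0.562, 0.443, 0.061], 0.77)]
scene bottle [([0.712, -0.468, 0.085], 0.9)]
scene brush [([0.332, -0.09, 0.019], 0.76)]
scene L stand_a [([0.494, -0.177, -0.003], 0.86), ([0.504, 0.242, 0.002], 0.66), ([0.56, 0.457, -0.001], 0.19)]
scene L pivot_a [([0.5, 0.241, 0.099], 0.96), ([0.5, -0.18, 0.097], 0.8)]
scene L edge_a [([0.504, 0.325, 0.105], 0.83), ([0.479, -0.103, 0.116], 0.66)]
scene L tab_a [([0.504, 0.235, 0.144], 0.69), ([0.501, -0.195, 0.14], 0.6)]
top stand_a [([0.561, -0.16, 0.014], 0.84), ([0.56, 0.242, 0.011], 0.66)]
top rack [([0.61, -0.166, 0.035], 0.87)]
top carton [([0.612, 0.239, 0.042], 0.74)]
top jar [([0.458, 0.003, 0.051], 0.49), ([0.748, -0.002, 0.03], 0.45)]
top dish [([0.749, 0.001, 0.026], 0.7), ([0.562, 0.47, 0.048], 0.63)]
top beaker [([0.564, 0.47, 0.046], 0.84), ([0.353, -0.091, 0.021], 0.7), ([0.613, 0.236, 0.041], 0.27)]
top bottle [([0.688, -0.457, 0.09], 0.85)]
top brush [([0.353, -0.091, 0.02], 0.86)]
top L stand_a [([0.505, 0.241, -0.001], 0.79), ([0.5, -0.18, -0.002], 0.55), ([0.497, -0.194, 0.142], 0.54)]
top L pivot_a [([0.502, -0.18, 0.095], 0.88), ([0.506, 0.237, 0.096], 0.7)]
top L edge_a [([0.483, -0.095, 0.114], 0.89), ([0.501, 0.326, 0.108], 0.77)]
top L tab_a [([0.498, -0.195, 0.144], 0.66), ([0.503, 0.23, 0.148], 0.57)]
1.3
```

View pics/scene0.png

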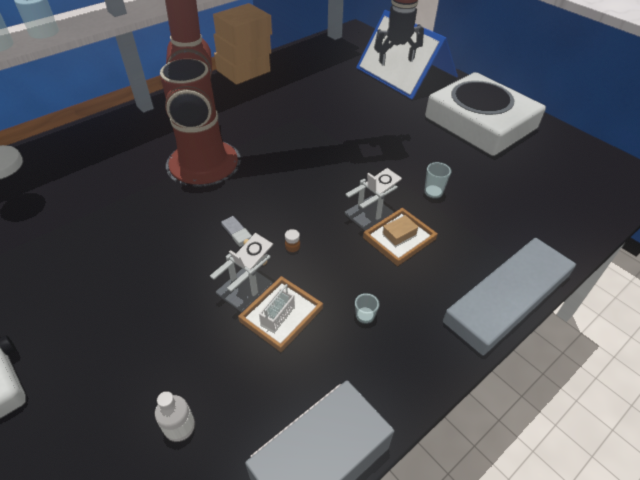

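View pics/top0.png

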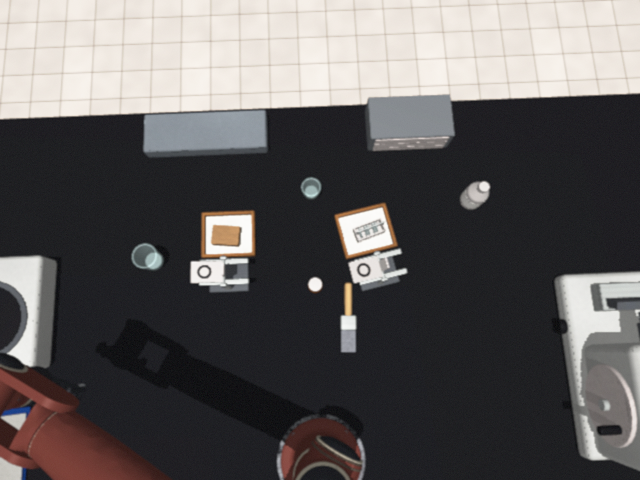

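The slide rack is in the right tray (top picture, around pixel 368,230), so the marker to flip is the one at (375,267). Its ring face is up. The left tray holds the carton (225,235). Next I refine the geometry.

```bash
python3 - <<'E'
from h import *
from scipy.spatial.transform import Rotation as Ro
s=state();R=Ro.from_quat(np.roll(s['tool_rot'],-1)).as_matrix();print('toolx',R[:,0],'z',R[:,2])
im=cv2.imread('pics/top0.png');cv2.imwrite('pics/topz.png',cv2.resize(im[200:310,320:430],(770,770),interpolation=2)[:600])
im=cv2.imread('pics/scene0.png');cv2.imwrite('pics/scenez.png',cv2.resize(im[220:330,200:330],(780,660),interpolation=2)[:600])
for c in ['top','scene']:
    d=np.load(c+'0.npy');K,Rc,t=w2c(c)
    v,u=np.mgrid[0:480,0:640]; P=np.stack([u,v,np.ones_like(u)],-1)@np.linalg.inv(K).T*d[...,None]; W=(P-t)@Rc
    px=cv2.imread(f'pics/{c}0.png').min(2)
    m=(d>0)&(W[...,0]>.43)&(W[...,0]<.56)&(W[...,1]>-.27)&(W[...,1]<-.06)&(W[...,2]>.085)
    Q=W[m]
    np.save(c+'Q.npy',Q)
    a=.24;e=np.array([-np.sin(a),np.cos(a)]);q=(Q[:,:2]-[.5,-.18])@e; x=(Q[:,:2]-[.5,-.18])@[np.cos(a),np.sin(a)]
    for lo in np.arange(-.08,.1,.01):
        k=(q>=lo)&(q<lo+.01)
        if k.any(): print(c,round(lo,3),k.sum(),'z',np.round(np.percentile(Q[k,2],[5,50,95]),3),'x',np.round([x[k].min(),x[k].max()],3))
    k=(q>.01)&(q<.075)&(abs(x)<.025)&(Q[:,2]>.1)
    A=np.c_[Q[k,:2],np.ones(k.sum())];co=np.linalg.lstsq(A,Q[k,2],rcond=None)[0];print('plane',co,np.arctan(np.hypot(*co[:2])),np.arctan2(-co[0],co[1]))
E
```

```text
toolx [-1.44071544e-05 -1.93339624e-05 -1.00000000e+00] z [ 3.92047572e-01  9.19944944e-01 -2.34344709e-05]
top -0.07 16 z [0.088 0.09  0.095] x [-0.04   0.027]
top -0.06 33 z [0.089 0.094 0.097] x [-0.04   0.027]
top -0.05 34 z [0.089 0.093 0.098] x [-0.04   0.026]
top -0.04 37 z [0.086 0.092 0.096] x [-0.039  0.028]
top -0.03 35 z [0.088 0.092 0.097] x [-0.039  0.028]
top -0.02 48 z [0.087 0.093 0.145] x [-0.038  0.029]
top -0.01 121 z [0.091 0.113 0.143] x [-0.045  0.037]
top -0.0 127 z [0.092 0.099 0.106] x [-0.048  0.038]
top 0.01 93 z [0.091 0.1   0.105] x [-0.037  0.029]
top 0.02 91 z [0.091 0.103 0.107] x [-0.037  0.03 ]
top 0.03 90 z [0.092 0.105 0.11 ] x [-0.037  0.03 ]
top 0.04 89 z [0.092 0.108 0.113] x [-0.036  0.03 ]
top 0.05 95 z [0.092 0.11  0.115] x [-0.036  0.031]
top 0.06 89 z [0.093 0.113 0.116] x [-0.036  0.031]
top 0.07 76 z [0.111 0.115 0.119] x [-0.029  0.026]
top 0.08 32 z [0.113 0.117 0.121] x [-0.028  0.025]
plane [-0.05568078  0.21123899  0.16433814] 0.2150754387496159 0.2577290863744309
scene -0.07 28 z [0.09  0.093 0.096] x [-0.038  0.03 ]
scene -0.06 52
[... 190 characters left out ...]
[-0.036  0.032]
scene -0.02 81 z [0.092 0.097 0.147] x [-0.037  0.031]
scene -0.01 181 z [0.09  0.101 0.13 ] x [-0.042  0.04 ]
scene -0.0 65 z [0.098 0.102 0.105] x [-0.046  0.04 ]
scene 0.01 95 z [0.094 0.103 0.107] x [-0.031  0.032]
scene 0.02 108 z [0.093 0.105 0.109] x [-0.031  0.033]
scene 0.03 108 z [0.093 0.108 0.111] x [-0.029  0.033]
scene 0.04 110 z [0.094 0.11  0.114] x [-0.029  0.033]
scene 0.05 118 z [0.094 0.113 0.117] x [-0.029  0.035]
scene 0.06 89 z [0.094 0.115 0.118] x [-0.028  0.034]
scene 0.07 90 z [0.114 0.118 0.121] x [-0.027  0.029]
scene 0.08 19 z [0.117 0.119 0.121] x [-0.028  0.027]
plane [-0.06076002  0.2272868   0.17154731] 0.23106599140283396 0.26121928674515205
```

View pics/topz.png

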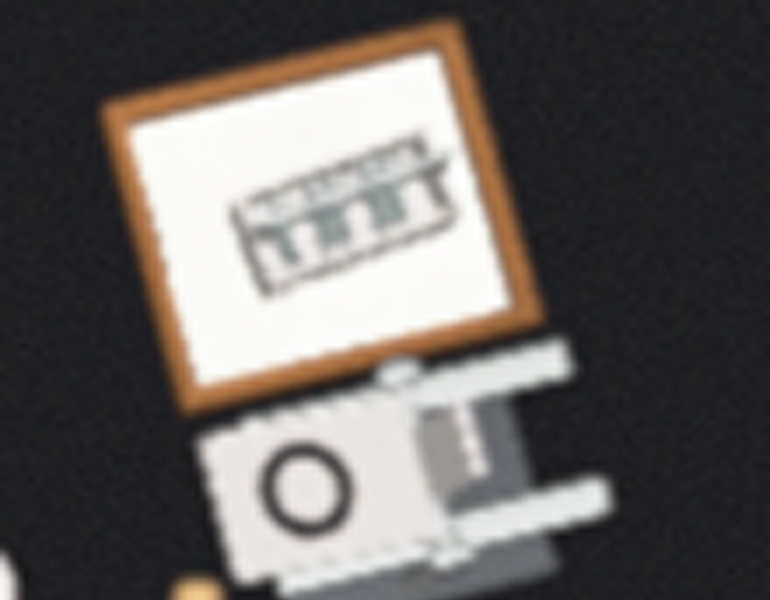

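View pics/scenez.png

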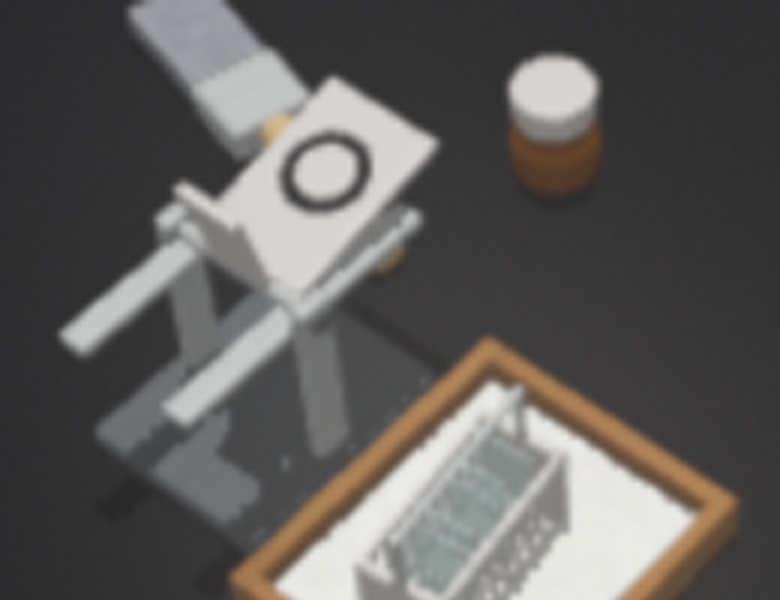

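Stand a has a yaw of about 0.255 rad, with its pivot at (0.50,-0.18,0.095) and its marker at about 0.22 rad. Plan: shut the gripper, align the jaw axis with the pivot and travel high. Then push the tab towards -y, and finish by pushing the plate's back face.

Call:
play_rows --motion '[[1,[0,0,0.05],-0.15],[1,[0.0,-0.01,0.08],-0.3],[1,[0.015,-0.055,0.08],-0.45],[1,[0.03,-0.1,0.08],-0.6],[1,[0.045,-0.145,0.08],-0.75]]'

```text
time: 1.8
tool_pos: [0.2902, 0.4287, 0.2812]
tool_rot: [0.692, -0.145, 0.692, 0.145]
contact_force: [1.3, -0.5, 0.4]
gripper_width: 0.145
```

Call:
play_rows --motion '[[1,[0.015,-0.045,0],-0.15],[1,[0.03,-0.09,0],-0.163],[1,[0.045,-0.135,0],-0.163],[1,[0.06,-0.18,0],-0.163],[1,[0.075,-0.225,0],-0.163]]'

```text
time: 2.3
tool_pos: [0.3651, 0.2033, 0.2811]
tool_rot: [0.702, -0.09, 0.701, 0.09]
contact_force: [1.0, -0.1, 1.2]
gripper_width: 0.002
```

Call:
play_rows --motion '[[1,[0.015,-0.045,0],0],[1,[0.03,-0.09,0],0],[1,[0.045,-0.135,0],0],[1,[0.06,-0.18,0],0],[1,[0.075,-0.225,0],0]]'

```text
time: 2.8
tool_pos: [0.4402, -0.0221, 0.2812]
tool_rot: [0.702, -0.09, 0.701, 0.09]
contact_force: [0.4, 0.4, 0.0]
gripper_width: 0.002
```

Call:
play_rows --motion '[[1,[0.017,-0.045,0],0],[1,[0.034,-0.09,0],0],[1,[0.048,-0.125,0],0],[1,[0.056,-0.144,0],0],[1,[0.056,-0.144,0],0]]'

```text
time: 3.3
tool_pos: [0.4962, -0.1663, 0.2803]
tool_rot: [0.701, -0.089, 0.702, 0.089]
contact_force: [-0.4, -0.6, 0.6]
gripper_width: 0.003
```

```bash
cat >> h.py <<'E'
def look(f):
    from scipy.spatial.transform import Rotation as Ro
    s=state();R=Ro.from_quat(np.roll(s['tool_rot'],-1)).as_matrix();print(s['time'],np.round(s['tool_pos'],4),'F',np.round(s['contact_force'],1),'zyaw',np.arctan2(R[1,2],R[0,2]))
    q=np.array(s['tool_pos'])-[.5,-.18,.095];a=.255;print('local x,y,z mm',np.round(1000*np.array([q[0]*np.cos(a)+q[1]*np.sin(a),-q[0]*np.sin(a)+q[1]*np.cos(a),q[2]]),1))
    w,dw=cams.grab_frame('wrist');np.save('w.npy',dw)
    for t in ['pivot_a','edge_a','tab_a']: print('wrist',t,[(np.round(r['at'],3).tolist(),round(r['score'],2)) for r in nets.landmark_of('wrist',t)][:2])
    im,d=cams.grab_frame('scene')
    for t in ['edge_a','tab_a']: print('scene',t,[(np.round(r['at'],3).tolist(),round(r['score'],2)) for r in nets.landmark_of('scene',t)][:3])
    a1=cv2.resize(im[200:320,190:320],(520,480),interpolation=2);a2=cv2.resize(w,(280,210))
    o=np.zeros((480,800,3),np.uint8);o[:,:520]=a1;o[:210,520:]=a2;cv2.imwrite('pics/'+f,o[:,:,::-1])
E
python3 -c "
from h import *
look('l1.png')"
```

```text
3.3 [ 0.4962 -0.1663  0.2803] F [-0.4 -0.6  0.6] zyaw 0.2516131158615766
local x,y,z mm [ -0.2  14.3 185.3]
wrist pivot_a [([0.495, -0.183, 0.093], 0.6)]
wrist edge_a [([0.477, -0.102, 0.114], 0.68)]
wrist tab_a [([0.744, -0.004, -0.0], 0.44)]
scene edge_a [([0.479, -0.098, 0.113], 0.97), ([0.466, -0.007, 0.0], 0.71), ([0.504, 0.324, 0.107], 0.59)]
scene tab_a [([0.505, 0.233, 0.144], 0.95), ([0.5, -0.195, 0.141], 0.72)]
```

View pics/l1.png

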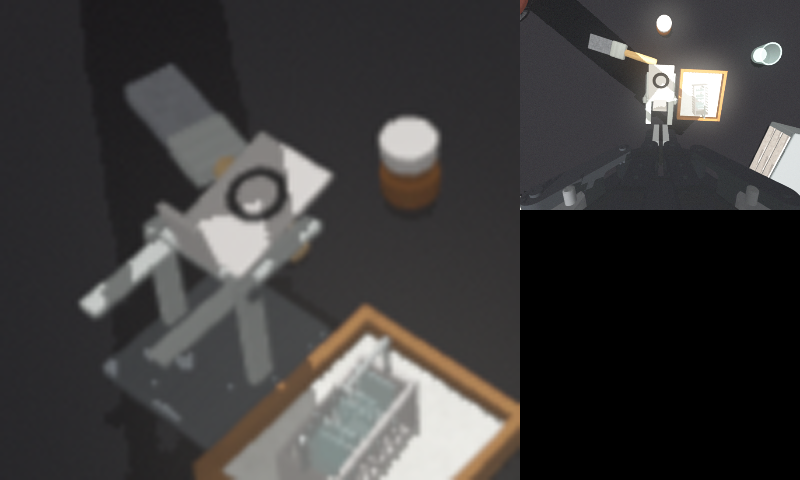

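The estimates agree, and the marker still lies tilted just above the +y rails (edge at wide-view pixel ~(300,160)). I lower the tip between tab and ring.

Call:
play_rows --motion '[[1,[-0.001,0.004,-0.05],0],[1,[-0.001,0.004,-0.09],0],[1,[-0.001,0.004,-0.12],0],[1,[-0.001,0.004,-0.146],0],[1,[-0.001,0.004,-0.146],0]]'

```text
time: 4.15
tool_pos: [0.492, -0.1579, 0.1303]
tool_rot: [0.699, -0.089, 0.704, 0.092]
contact_force: [-0.1, 0.2, -0.4]
gripper_width: 0.0
```

Call:
play_rows --motion '[[1,[0,0,0],0]]'

```text
time: 4.25
tool_pos: [0.4951, -0.1596, 0.1353]
tool_rot: [0.701, -0.09, 0.701, 0.09]
contact_force: [-0.1, -0.2, 0.7]
gripper_width: 0.0
```

```bash
python3 -c "
from h import *
look('l2.png')"
```

```text
4.25 [ 0.4951 -0.1596  0.1353] F [-0.1 -0.2  0.7] zyaw 0.25572497417914225
local x,y,z mm [ 0.4 21.  40.3]
wrist pivot_a [([0.495, -0.178, 0.094], 0.87)]
wrist edge_a [([0.476, -0.104, 0.118], 0.65)]
wrist tab_a []
scene edge_a [([0.477, -0.104, 0.114], 0.75), ([0.504, 0.324, 0.105], 0.57)]
scene tab_a [([0.504, 0.236, 0.143], 0.74), ([0.502, -0.191, 0.138], 0.67)]
```

View pics/l2.png

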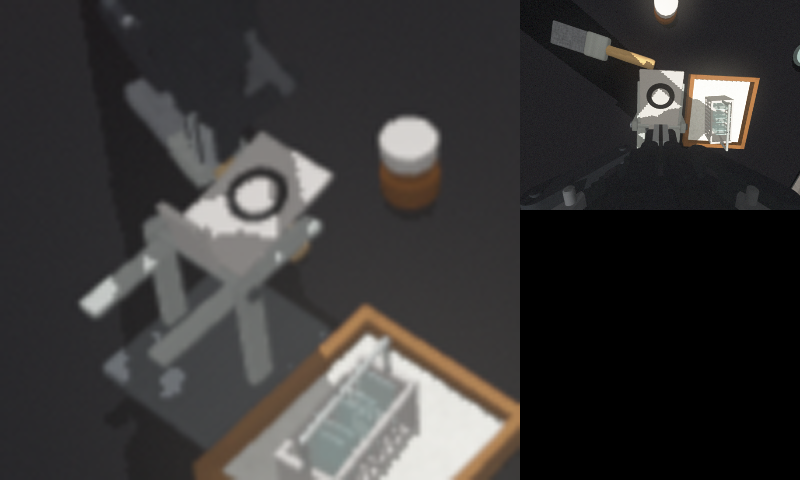

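The scene crop does not clearly show the gripper where I expect it, so I look at the full frames.

```bash
python3 -c "
from h import *
grab('scene','s3.png');im,d=grab('wrist','w3.png')
print(state()['tool_pos'],state()['joint_pos'],state()['time'])"
```

```text
[ 0.49527782 -0.16019742  0.13542707] [-4.55862319e-01 -1.50954004e-01  1.92030496e+00  3.79994307e-06
  1.37124730e+00 -7.10820707e-01] 4.7
```

View pics/s3.png

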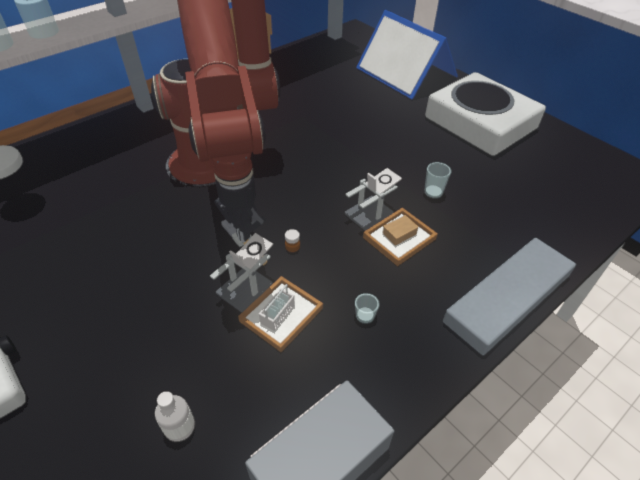

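View pics/w3.png

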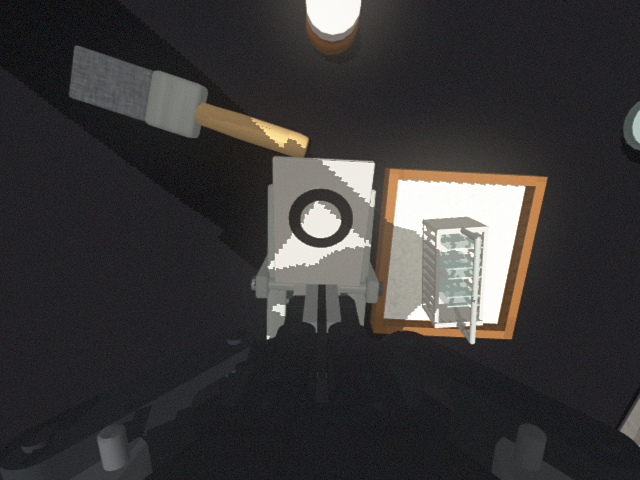

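```bash
python3 -c "
from h import *
p=np.array(state()['tool_pos'])
pts=np.array([p,p+[0,0,.1],[.5,-.18,.095],[.481,-.099,.114],[.498,-.195,.143]])
for n in ['scene','top','wrist']:
    i=cams.camera_info(n);print(n,cv2.projectPoints(pts,np.array(i['rvec'],float),np.array(i['tvec'],float),np.array(i['K']),None)[0].reshape(-1,2).round(0).tolist())
print(state()['joint_pos'])
grab('top','t4.png');im=cv2.imread('pics/s3.png');cv2.imwrite('pics/s3z.png',cv2.convertScaleAbs(cv2.resize(im[120:320,160:360],(600,600)),alpha=2))
im=cv2.imread('pics/t4.png');cv2.imwrite('pics/t4z.png',cv2.convertScaleAbs(cv2.resize(im[180:380,280:480],(600,600)),alpha=2))
im=cv2.imread('pics/w3.png');cv2.imwrite('pics/w3z.png',cv2.convertScaleAbs(cv2.resize(im[230:430,220:420],(600,600)),alpha=3))
"
```

```text
scene [[245.0, 249.0], [240.0, 218.0], [241.0, 266.0], [264.0, 239.0], [232.0, 255.0]]
top [[374.0, 264.0], [379.0, 258.0], [379.0, 265.0], [350.0, 272.0], [388.0, 262.0]]
wrist [[322.0, 278.0], [324.0, 420.0], [322.0, 285.0], [325.0, 156.0], [311.0, 343.0]]
[-4.55862319e-01 -1.50954004e-01  1.92030496e+00  3.79994307e-06
  1.37124730e+00 -7.10820707e-01]
```

View pics/s3z.png

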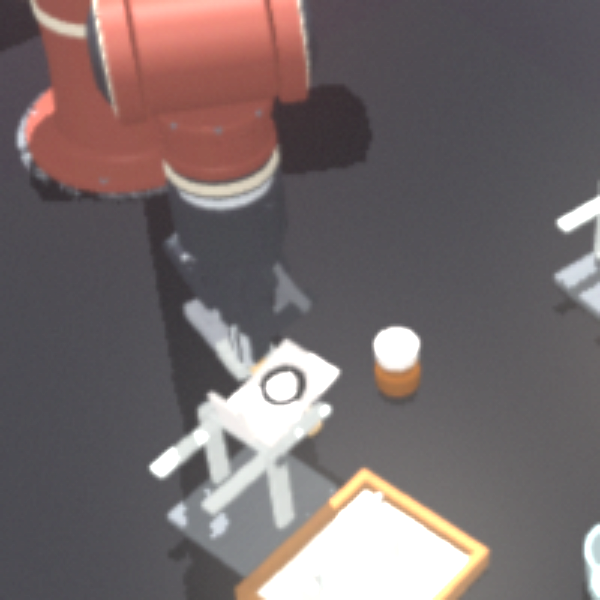

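View pics/t4z.png

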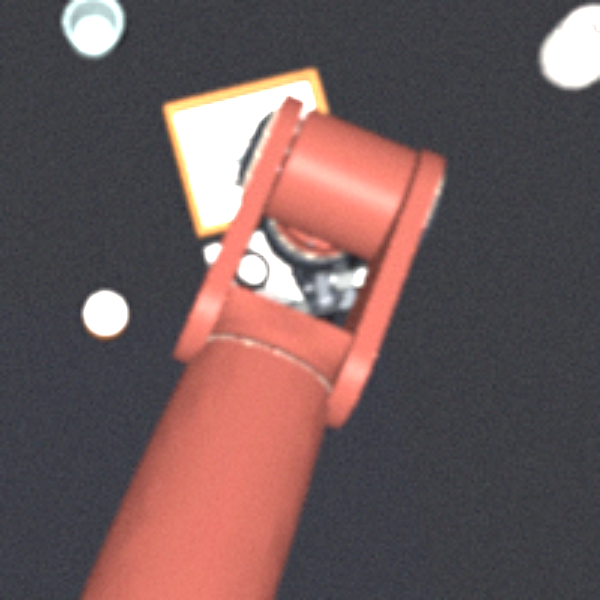

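View pics/w3z.png

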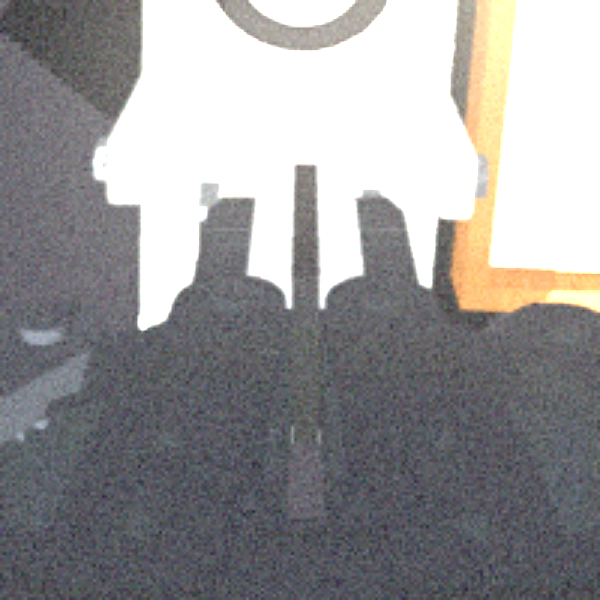

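```bash
python3 -c "
from h import *
im,d=grab('scene','s5.png')
for v in range(228,262,3): print(v,[(im[v,u].tolist(),np.round(back('scene',d,u,v)*1000).astype(int).tolist()) for u in (240,244,248)])
cv2.imwrite('pics/s5z.png',cv2.resize(im[215:285,210:290,::-1],(640,560),interpolation=0))
"
```

```text
228 [([41, 41, 44], [503, -168, 215]), ([40, 40, 44], [509, -162, 217]), ([41, 41, 44], [529, -164, 234])]
231 [([67, 68, 70], [500, -168, 204]), ([40, 40, 44], [509, -163, 208]), ([41, 41, 45], [528, -164, 224])]
234 [([95, 98, 100], [499, -169, 194]), ([45, 44, 47], [509, -164, 199]), ([43, 42, 45], [507, -153, 190])]
237 [([77, 78, 80], [500, -171, 187]), ([51, 52, 54], [505, -163, 186]), ([46, 47, 48], [507, -155, 182])]
240 [([77, 78, 79], [496, -169, 172]), ([71, 72, 74], [504, -164, 176]), ([126, 118, 108], [457, -129, 112])]
243 [([111, 113, 112], [373, -108, 15]), ([123, 110, 89], [379, -100, 15]), ([129, 127, 125], [464, -134, 110])]
246 [([80, 81, 81], [374, -110, 5]), ([131, 128, 126], [465, -146, 109]), ([53, 52, 52], [476, -141, 115])]
249 [([126, 124, 121], [463, -157, 105]), ([191, 188, 185], [473, -151, 109]), ([94, 92, 92], [477, -143, 107])]
252 [([213, 210, 207], [471, -162, 105]), ([214, 210, 208], [478, -155, 106]), ([66, 66, 66], [487, -149, 109])]
255 [([203, 200, 197], [479, -167, 105]), ([214, 211, 208], [487, -161, 108]), ([208, 204, 202], [494, -154, 109])]
258 [([125, 123, 122], [512, -185, 137]), ([160, 157, 155], [491, -164, 103]), ([138, 135, 133], [499, -158, 106])]
261 [([124, 122, 121], [512, -186, 128]), ([134, 131, 129], [499, -169, 103]), ([135, 131, 130], [505, -162, 103])]
```

View pics/s5z.png

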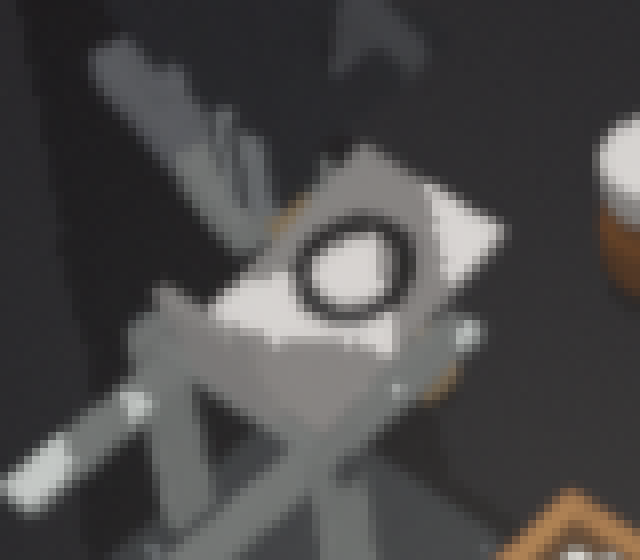

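```bash
python3 -c "
from h import *
im,d=grab('wrist','w5.png')
for v in range(270,440,8): print(v,[np.round(back('wrist',d,u,v)*1000).astype(int).tolist() if d[v,u]>0 else 0 for u in (290,308,315,321,327,334,352)])
s=state();print(s['gripper_width'],s['tool_pos'],s['time'])
"
```

```text
270 [[477, -173, 100], [488, -170, 100], [492, -168, 101], [496, -168, 101], [500, -167, 101], [504, -166, 100], [515, -163, 100]]
278 [[478, -179, 99], [490, -176, 99], [494, -175, 98], [498, -173, 101], [502, -173, 98], [506, -172, 99], [517, -169, 98]]
286 [[480, -184, 98], [486, -151, 171], [489, -151, 170], [492, -150, 171], [494, -150, 171], [497, -149, 171], [519, -174, 98]]
294 [[482, -229, 11], [487, -152, 179], [489, -151, 179], [492, -150, 179], [494, -150, 179], [497, -149, 180], [522, -182, 91]]
302 [[480, -157, 179], [487, -151, 187], [489, -151, 187], [492, -150, 187], [494, -149, 188], [496, -149, 187], [505, -151, 178]]
310 [[481, -157, 185], [487, -151, 194], [490, -151, 194], [492, -150, 193], [494, -149, 194], [496, -149, 194], [504, -151, 185]]
318 [[482, -157, 192], [487, -151, 200], [490, -150, 200], [492, -150, 199], [494, -149, 201], [496, -149, 200], [504, -151, 192]]
326 [[482, -150, 209], [487, -150, 208], [490, -152, 203], [492, -152, 202], [494, -151, 203], [496, -148, 207], [500, -145, 211]]
334 [[482, -151, 213], [488, -150, 212], [490, -150, 211], [49
[... 1129 characters left out ...]
48], [489, -152, 240], [491, -152, 240], [492, -151, 241], [493, -150, 241], [495, -150, 241], [496, -142, 250]]
414 [[484, -145, 252], [489, -150, 245], [490, -150, 245], [492, -151, 244], [493, -150, 245], [494, -149, 245], [496, -142, 252]]
422 [[485, -146, 253], [489, -150, 247], [491, -151, 247], [492, -151, 246], [493, -150, 247], [494, -149, 247], [496, -143, 253]]
430 [[485, -146, 255], [489, -151, 249], [490, -150, 250], [492, -150, 249], [493, -150, 248], [494, -150, 249], [497, -145, 253]]
438 [[485, -148, 254], [489, -151, 251], [490, -149, 252], [492, -151, 251], [493, -150, 251], [494, -149, 251], [497, -145, 254]]
0.004783411854228455 [ 0.49498871 -0.16007163  0.13488349] 4.85
```

Both cameras put the visible fingertips at z≈0.17, while the reported TCP is at 0.135. A gentle sweep towards the tab tells which is right: there is only contact if the tips really reach down to the TCP.

Call:
play_rows --motion '[[1,[0.001,-0.004,0.001],0],[1,[0.002,-0.008,0.001],0],[1,[0.003,-0.012,0.001],0],[1,[0.004,-0.016,0.001],0],[1,[0.005,-0.02,0.001],0]]'

```text
time: 5.35
tool_pos: [0.5001, -0.1805, 0.1358]
tool_rot: [0.701, -0.09, 0.701, 0.09]
contact_force: [-0.7, -0.4, 0.2]
gripper_width: -0.003
```

```bash
python3 -c "
from h import *
look('l6.png')"
```

```text
5.35 [ 0.5001 -0.1805  0.1358] F [-0.7 -0.4  0.2] zyaw 0.25476670137333235
local x,y,z mm [-0.1 -0.5 40.8]
wrist pivot_a [([0.496, -0.18, 0.089], 0.96)]
wrist edge_a [([0.478, -0.101, 0.118], 0.66), ([0.616, -0.164, 0.006], 0.52)]
wrist tab_a []
scene edge_a [([0.505, 0.327, 0.108], 0.95), ([0.477, -0.103, 0.115], 0.86), ([0.503, 0.244, 0.003], 0.36)]
scene tab_a [([0.504, -0.192, 0.142], 0.95), ([0.502, 0.234, 0.144], 0.76)]
```

View pics/l6.png

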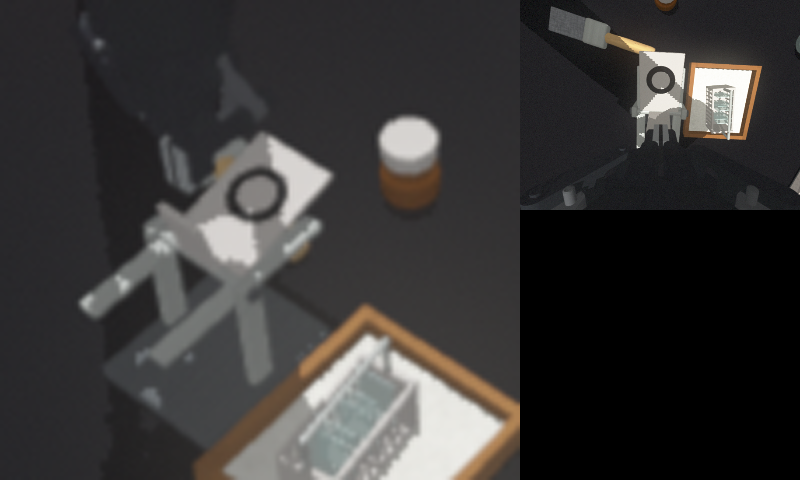

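No contact and the marker has not moved (edge still at z≈0.115). So the cameras are right: the real tips sit about 30 mm above the reported TCP. I measure that offset and the finger's profile from the depth picture.

```bash
cat > prof.py <<'E'
from h import *
a=.255
for c in ['wrist','scene']:
    p=np.array(state()['tool_pos']); K,R,t=w2c(c)
    im,d=cams.grab_frame(c)
    v,u=np.mgrid[0:480,0:640]; P=np.stack([u,v,np.ones_like(u)],-1)@np.linalg.inv(K).T*d[...,None]; W=(P-t)@R-p
    L=np.stack([W[...,0]*np.cos(a)+W[...,1]*np.sin(a),-W[...,0]*np.sin(a)+W[...,1]*np.cos(a),W[...,2]],-1)
    m=(d>0)&(abs(L[...,0])<.06)&(abs(L[...,1])<.05)&(L[...,2]>.012)&(L[...,2]<.14)
    Q=L[m]*1000
    for lo in range(12,130,6):
        k=(Q[:,2]>=lo)&(Q[:,2]<lo+6)
        if k.sum()>3: print(c,lo,k.sum(),'x',np.percentile(Q[k,0],[2,98]).round(0),'y',np.percentile(Q[k,1],[2,98]).round(0))
    print(p)
E
python3 prof.py
```

```text
wrist 30 67 x [-7.  7.] y [ 7. 11.]
wrist 36 327 x [-13.  12.] y [ 6. 11.]
wrist 42 411 x [-13.  13.] y [ 6. 11.]
wrist 48 457 x [-14.  13.] y [ 6. 11.]
wrist 54 518 x [-14.  13.] y [ 6. 11.]
wrist 60 332 x [-12.  12.] y [ 6. 11.]
wrist 66 857 x [-12.  11.] y [-11.  12.]
wrist 72 1566 x [-27.  26.] y [-8. 13.]
wrist 78 2868 x [-34.  33.] y [-9. 13.]
wrist 84 5507 x [-38.  37.] y [-9. 12.]
wrist 90 3306 x [-43.  42.] y [-9. 16.]
wrist 96 5664 x [-47.  46.] y [-6. 17.]
wrist 102 9000 x [-51.  50.] y [-6. 17.]
wrist 108 8928 x [-56.  55.] y [ 2. 17.]
wrist 114 14894 x [-56.  56.] y [ 3. 17.]
wrist 120 10609 x [-58.  57.] y [ 7. 19.]
wrist 126 5237 x [-19.  18.] y [16. 20.]
[ 0.49990571 -0.17991204  0.13573141]
scene 36 15 x [-14.  12.] y [-11.   4.]
scene 42 21 x [-7. 13.] y [-11.   8.]
scene 48 28 x [-14.  14.] y [-11.   7.]
scene 54 19 x [-5. 14.] y [-11.   1.]
scene 60 22 x [-11.  14.] y [-11.  -3.]
scene 66 12 x [-13.  13.] y [-10.  -5.]
scene 72 12 x [-10.  14.] y [-12.  -6.]
scene 78 44 x [-33.  30.] y [-13.  12.]
scene 84 71 x [-34.  35.] y [-13.   8.]
scene 90 39 x [-39.  38.] y [-14.  11.]
scene 96 60 x [-45.  41.] y [-16.  14.]
scene 102 68 x [-49.  47.] y [-17.  -5.]
scene 108 53 x [-50.  51.] y [-17.  -3.]
scene 114 72 x [-56.  59.] y [-17.   0.]
scene 120 93 x [-56.  59.] y [-17.  12.]
scene 126 98 x [-57.  58.] y [-19.  10.]
[ 0.49994295 -0.17986254  0.13577223]
```

The real tips are 33 mm above the reported TCP (±11 mm thick in the push direction), and I allow for that from here. First I back off to the ring side, then lower.

Call:
play_rows --motion '[[1,[-0.005,0.018,0],0],[1,[-0.005,0.018,0],0],[1,[-0.005,0.018,-0.02],0],[1,[-0.005,0.018,-0.038],0],[1,[-0.005,0.018,-0.038],0]]'

```text
time: 6.3
tool_pos: [0.4929, -0.1607, 0.0949]
tool_rot: [0.7, -0.089, 0.703, 0.091]
contact_force: [0.2, -0.6, -0.5]
gripper_width: -0.0
```

```bash
python3 -c "
from h import *
look('l7.png')"
```

```text
6.3 [ 0.4929 -0.1607  0.0949] F [ 0.2 -0.6 -0.5] zyaw 0.255605148058229
local x,y,z mm [-2.  20.5 -0.1]
wrist pivot_a [([0.464, -0.008, -0.0], 0.2)]
wrist edge_a [([0.48, -0.103, 0.117], 0.6)]
wrist tab_a [([0.499, -0.193, 0.144], 0.7)]
scene edge_a [([0.507, 0.324, 0.108], 0.87), ([0.478, -0.1, 0.111], 0.67)]
scene tab_a [([0.5, -0.194, 0.143], 0.73), ([0.5, 0.234, 0.145], 0.62), ([0.498, -0.182, 0.095], 0.33)]
```

View pics/l7.png

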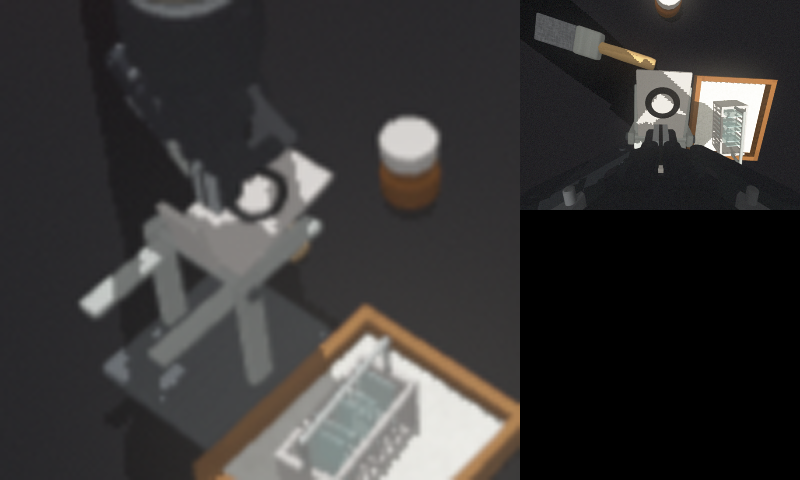

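The tips now stand between the tab (210,220) and the ring (262,195). Next I push the tab towards -y in small steps.

Call:
play_rows --motion '[[1,[0.001,-0.004,0],0],[1,[0.002,-0.008,0],0],[1,[0.003,-0.012,0],0],[1,[0.004,-0.016,0],0],[1,[0.005,-0.02,0],0]]'

```text
time: 7.15
tool_pos: [0.4998, -0.182, 0.0974]
tool_rot: [0.701, -0.089, 0.702, 0.09]
contact_force: [-1.1, 0.6, -0.1]
gripper_width: 0.001
```

Call:
play_rows --motion '[[1,[0.001,-0.003,-0.001],0],[1,[0.0015,-0.006,-0.002],0],[1,[0.002,-0.009,-0.003],0],[1,[0.003,-0.012,-0.004],0],[1,[0.003,-0.012,-0.004],0]]'

```text
time: 7.65
tool_pos: [0.5031, -0.1946, 0.0937]
tool_rot: [0.701, -0.09, 0.701, 0.09]
contact_force: [-0.3, 0.2, 0.3]
gripper_width: -0.0
```

```bash
python3 -c "
from h import *
look('l8.png')"
```

```text
7.65 [ 0.5031 -0.1946  0.0937] F [-0.3  0.2  0.3] zyaw 0.25474450841530055
local x,y,z mm [ -0.7 -14.9  -1.3]
wrist pivot_a [([0.495, -0.18, 0.092], 0.72)]
wrist edge_a [([0.48, -0.121, 0.15], 0.74), ([0.496, -0.178, 0.001], 0.59)]
wrist tab_a []
scene edge_a [([0.484, -0.119, 0.152], 0.95), ([0.504, 0.322, 0.109], 0.63)]
scene tab_a [([0.504, 0.234, 0.146], 0.96), ([0.504, -0.212, 0.13], 0.59)]
```

View pics/l8.png

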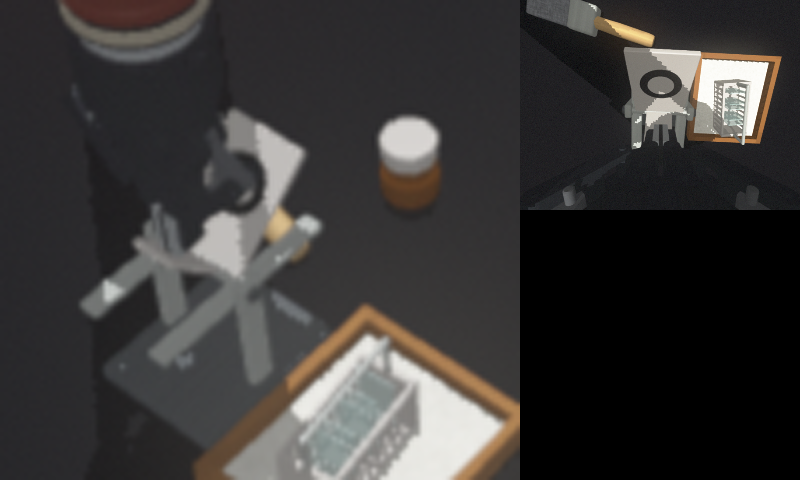

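It works: the edge has risen to z≈0.151 (θ≈0.72). I continue along the arc.

Call:
play_rows --motion '[[1,[0.0005,-0.002,-0.004],0],[1,[0.001,-0.004,-0.008],0],[1,[0.0015,-0.006,-0.011],0],[1,[0.002,-0.008,-0.014],0],[1,[0.002,-0.008,-0.014],0]]'

```text
time: 8.5
tool_pos: [0.5047, -0.2021, 0.079]
tool_rot: [0.701, -0.09, 0.702, 0.09]
contact_force: [-0.2, 0.7, 0.1]
gripper_width: 0.002
```

Call:
play_rows --motion '[[1,[0.0005,-0.002,-0.002],0],[1,[0.001,-0.004,-0.004],0],[1,[0.001,-0.005,-0.005],0],[1,[0.001,-0.005,-0.005],0]]'

```text
time: 8.9
tool_pos: [0.5059, -0.2072, 0.0745]
tool_rot: [0.701, -0.09, 0.701, 0.09]
contact_force: [-1.1, 0.1, -0.7]
gripper_width: 0.002
```

```bash
python3 -c "
from h import *
look('l9.png')"
```

```text
8.9 [ 0.5059 -0.2072  0.0745] F [-1.1  0.1 -0.7] zyaw 0.25491952180404703
local x,y,z mm [ -1.2 -27.8 -20.5]
wrist pivot_a [([0.495, -0.182, 0.093], 0.94)]
wrist edge_a [([0.491, -0.168, 0.179], 0.77)]
wrist tab_a []
scene edge_a [([0.491, -0.164, 0.177], 0.78), ([0.504, 0.326, 0.108], 0.56), ([0.503, 0.24, 0.098], 0.56)]
scene tab_a [([0.511, -0.232, 0.102], 0.74), ([0.5, 0.235, 0.147], 0.62)]
```

View pics/l9.png

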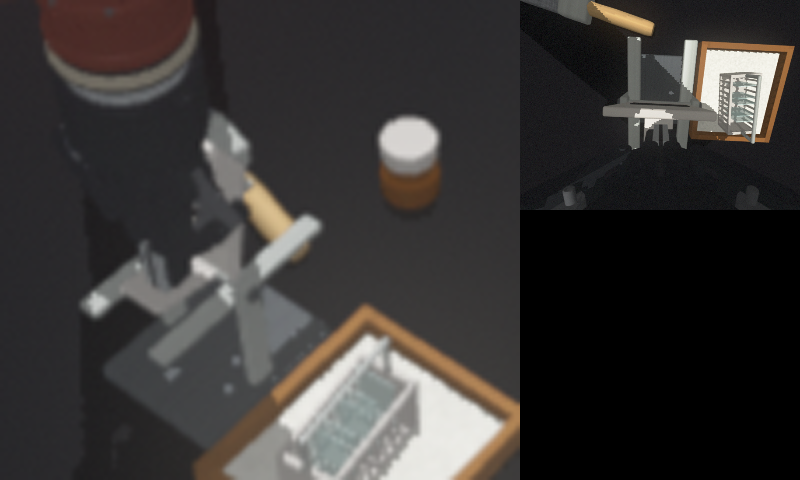

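The marker is nearly upright (edge at local y≈15, z≈83 mm, θ≈1.4). I lift straight out, cross over to the bar-face side and come down there.

Call:
play_rows --motion '[[1,[0,0,0.03],0],[1,[0,0,0.07],0],[1,[0,0,0.1],0],[1,[0,0,0.105],0],[1,[0,0,0.105],0]]'

```text
time: 9.75
tool_pos: [0.5067, -0.2074, 0.1812]
tool_rot: [0.702, -0.091, 0.701, 0.089]
contact_force: [-0.3, 0.1, -0.3]
gripper_width: 0.002
```

Call:
play_rows --motion '[[1,[-0.01,0.04,0],0],[1,[-0.019,0.073,0],0],[1,[-0.019,0.073,0],0],[1,[-0.019,0.073,-0.03],0],[1,[-0.019,0.073,-0.055],0]]'

```text
time: 10.25
tool_pos: [0.4865, -0.134, 0.1227]
tool_rot: [0.701, -0.09, 0.702, 0.09]
contact_force: [-0.1, 0.5, 0.1]
gripper_width: -0.0
```

```bash
python3 -c "
from h import *
look('l10.png')"
```

```text
10.25 [ 0.4865 -0.134   0.1227] F [-0.1  0.5  0.1] zyaw 0.2554659072052483
local x,y,z mm [-1.5 47.9 27.7]
wrist pivot_a []
wrist edge_a [([0.489, -0.166, 0.178], 0.76)]
wrist tab_a []
scene edge_a [([0.505, 0.324, 0.109], 0.7), ([0.507, -0.229, 0.106], 0.65), ([0.494, -0.164, 0.177], 0.58)]
scene tab_a [([0.504, 0.237, 0.144], 0.94), ([0.509, -0.229, 0.108], 0.57)]
```

View pics/l10.png

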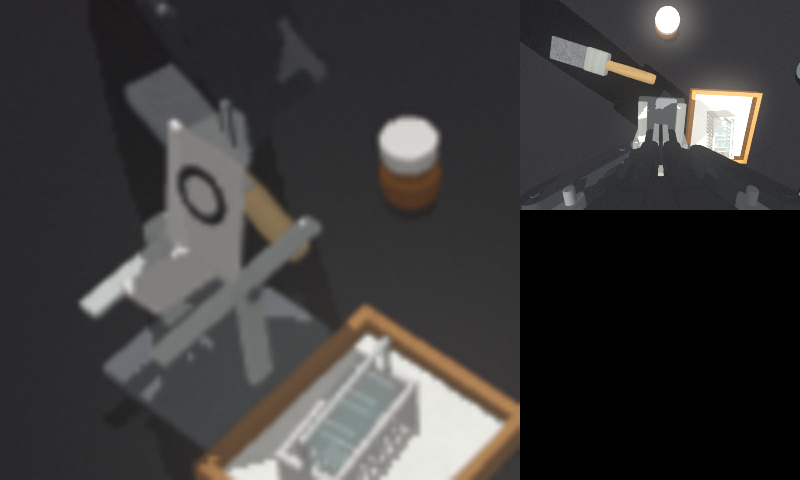

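The fingers are now on the bar-face side (scene crop around 232,130), and the marker stands upright. I push it over.

Call:
play_rows --motion '[[1,[0.003,-0.01,0.001],0],[1,[0.005,-0.02,0.002],0],[1,[0.007,-0.027,0.003],0],[1,[0.009,-0.034,0.003],0],[1,[0.011,-0.04,0.003],0]]'

```text
time: 11.1
tool_pos: [0.4981, -0.1749, 0.1279]
tool_rot: [0.701, -0.09, 0.701, 0.09]
contact_force: [-0.8, 0.6, 0.4]
gripper_width: 0.001
```

Call:
play_rows --motion '[[1,[0.001,-0.005,0],0],[1,[0.0025,-0.01,-0.001],0],[1,[0.004,-0.015,-0.002],0],[1,[0.005,-0.02,-0.004],0],[1,[0.005,-0.02,-0.004],0]]'

```text
time: 11.6
tool_pos: [0.503, -0.1945, 0.1234]
tool_rot: [0.701, -0.09, 0.701, 0.09]
contact_force: [0.2, 0.0, -0.2]
gripper_width: -0.003
```

```bash
python3 -c "
from h import *
look('l11.png')"
```

```text
11.6 [ 0.503  -0.1945  0.1234] F [ 0.2  0.  -0.2] zyaw 0.25450895691759723
local x,y,z mm [ -0.8 -14.8  28.4]
wrist pivot_a [([0.495, -0.18, 0.094], 0.58)]
wrist edge_a []
wrist tab_a [([0.612, -0.167, 0.007], 0.38)]
scene edge_a [([0.507, 0.328, 0.11], 0.97), ([0.502, -0.217, 0.173], 0.59)]
scene tab_a [([0.503, 0.235, 0.147], 0.98), ([0.507, -0.225, 0.074], 0.71), ([0.741, -0.002, -0.002], 0.58)]
```

View pics/l11.png

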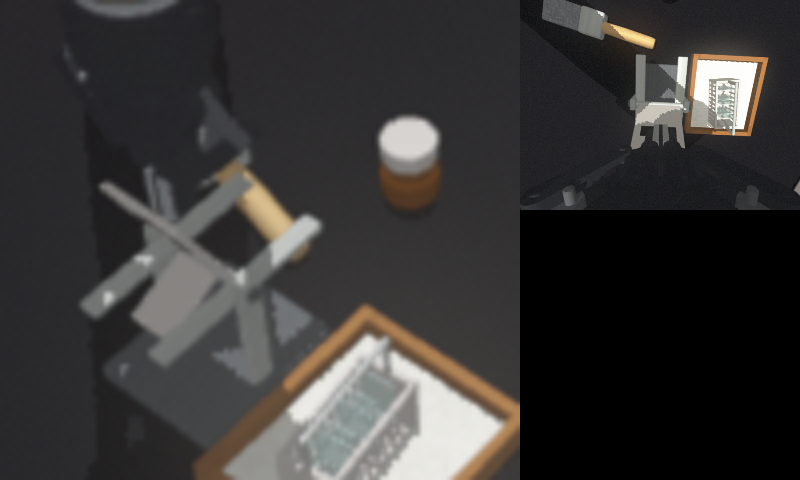

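θ is about 2.0, as planned. I follow the arc down.

Call:
play_rows --motion '[[1,[0.001,-0.005,-0.003],0],[1,[0.0025,-0.01,-0.006],0],[1,[0.004,-0.015,-0.01],0],[1,[0.005,-0.0195,-0.015],0],[1,[0.005,-0.0195,-0.015],0]]'

```text
time: 12.45
tool_pos: [0.5075, -0.2139, 0.1076]
tool_rot: [0.701, -0.089, 0.702, 0.09]
contact_force: [-0.2, -0.2, -0.8]
gripper_width: -0.003
```

Call:
play_rows --motion '[[1,[0.001,-0.004,-0.004],0],[1,[0.002,-0.008,-0.009],0],[1,[0.003,-0.0115,-0.016],0],[1,[0.003,-0.0115,-0.016],0]]'

```text
time: 12.85
tool_pos: [0.5104, -0.2251, 0.0913]
tool_rot: [0.701, -0.089, 0.702, 0.09]
contact_force: [-0.3, -0.1, -1.0]
gripper_width: 0.0
```

Call:
play_rows --motion '[[1,[0.0005,-0.002,-0.005],0],[1,[0.001,-0.004,-0.011],0],[1,[0.001,-0.004,-0.011],0]]'

```text
time: 13.15
tool_pos: [0.5114, -0.2289, 0.0807]
tool_rot: [0.701, -0.09, 0.702, 0.09]
contact_force: [-0.2, -0.8, 0.0]
gripper_width: 0.001
```

```bash
python3 -c "
from h import *
look('l12.png')"
```

```text
13.15 [ 0.5114 -0.2289  0.0807] F [-0.2 -0.8  0. ] zyaw 0.25485361430394093
local x,y,z mm [ -1.3 -50.2 -14.3]
wrist pivot_a []
wrist edge_a []
wrist tab_a []
scene edge_a [([0.501, 0.327, 0.107], 0.69), ([0.511, -0.262, 0.114], 0.63)]
scene tab_a [([0.504, 0.235, 0.146], 0.88), ([0.5, -0.193, 0.046], 0.59)]
```

View pics/l12.png

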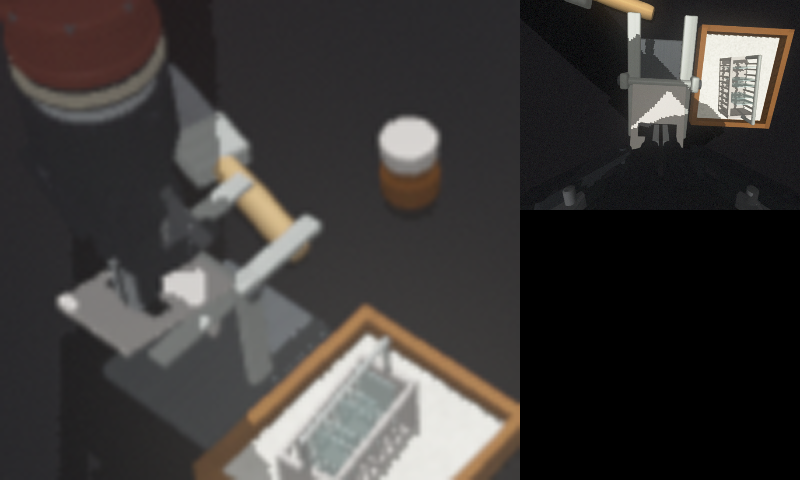

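θ is about 2.9. The last few millimetres go down in small steps while I watch the force.

Call:
play_rows --motion '[[1,[0,-0.001,-0.003],0],[1,[0.0005,-0.002,-0.006],0],[1,[0.0005,-0.002,-0.009],0],[1,[0.0005,-0.002,-0.011],0],[1,[0.0005,-0.002,-0.011],0]]'

```text
time: 14.0
tool_pos: [0.5122, -0.2309, 0.0702]
tool_rot: [0.701, -0.09, 0.702, 0.09]
contact_force: [0.0, 0.1, 0.1]
gripper_width: -0.001
```

Call:
play_rows --motion '[[1,[0,0,-0.001],0],[1,[0,0,-0.002],0],[1,[0,0,-0.002],0]]'

```text
time: 14.3
tool_pos: [0.5124, -0.231, 0.0687]
tool_rot: [0.701, -0.09, 0.701, 0.09]
contact_force: [-0.4, -0.0, 0.0]
gripper_width: 0.003
```

```bash
python3 prof.py | grep -E "wrist (2|3)|^\["; python3 -c "
from h import *
look('l13.png')"
```

```text
wrist 24 12991 x [-33.  26.] y [-9. 49.]
wrist 30 3264 x [-39.  37.] y [-16.  50.]
wrist 36 325 x [-13.  12.] y [ 6. 11.]
[ 0.51242556 -0.23103232  0.068672  ]
[ 0.51247539 -0.23099457  0.06875076]
14.4 [ 0.5125 -0.231   0.0688] F [0.7 0.3 0.4] zyaw 0.2549769796365189
local x,y,z mm [ -0.8 -52.5 -26.2]
wrist pivot_a [([0.493, -0.183, 0.093], 0.77)]
wrist edge_a []
wrist tab_a [([0.495, -0.182, 0.045], 0.76)]
scene edge_a [([0.514, -0.267, 0.096], 0.91)]
scene tab_a [([0.503, 0.234, 0.143], 0.72), ([0.499, -0.18, 0.043], 0.58)]
```

View pics/l13.png

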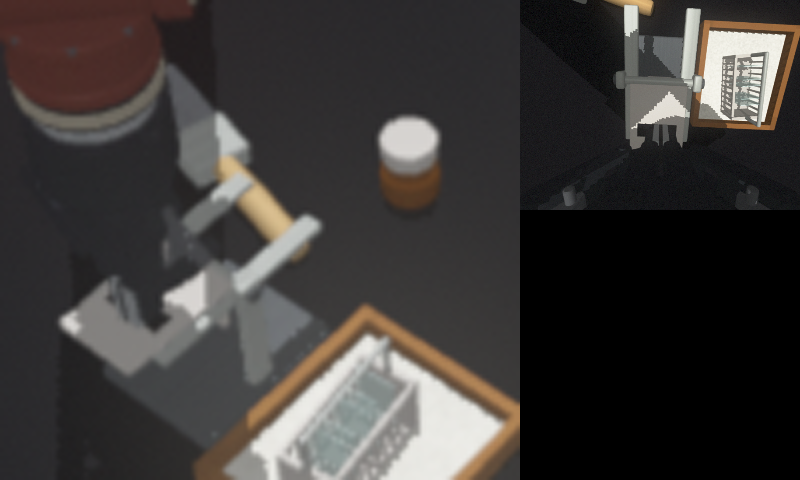

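Call:
play_rows --motion '[[1,[0,0,-0.001],0],[1,[0,0,-0.002],0],[1,[0,0,-0.002],0]]'

```text
time: 15.05
tool_pos: [0.5126, -0.2312, 0.067]
tool_rot: [0.701, -0.09, 0.701, 0.09]
contact_force: [-1.0, 0.1, 0.6]
gripper_width: -0.003
```

Call:
play_rows --motion '[[1,[0,0,-0.001],0],[1,[0,0,-0.001],0]]'

```text
time: 15.25
tool_pos: [0.5127, -0.2311, 0.0669]
tool_rot: [0.701, -0.09, 0.701, 0.09]
contact_force: [-2.5, 1.4, 6.8]
gripper_width: -0.002
```

The force rose to 6.8 N, so the plate is resting on the rails. I lift off and move clear.

Call:
play_rows --motion '[[1,[0,0,0.02],0],[1,[0,0,0.07],0],[1,[0,0,0.12],0],[1,[0,0,0.16],0],[1,[-0.02,-0.04,0.18],0]]'

```text
time: 15.75
tool_pos: [0.4954, -0.2694, 0.2511]
tool_rot: [0.703, -0.093, 0.699, 0.091]
contact_force: [-0.5, -0.6, 0.4]
gripper_width: -0.001
```

Call:
play_rows --motion '[[1,[-0.03,-0.035,0.02],0],[1,[-0.06,-0.07,0.04],0],[1,[-0.08,-0.11,0.04],0],[1,[-0.09,-0.15,0.04],0],[1,[-0.09,-0.15,0.04],0]]'

```text
time: 16.25
tool_pos: [0.4004, -0.4246, 0.2851]
tool_rot: [0.701, -0.088, 0.702, 0.088]
contact_force: [-0.2, 0.3, 0.2]
gripper_width: 0.0
```

```bash
python3 - <<'E'
from h import *
s=state();print(s['time'],s['tool_pos'],s['contact_force'])
a=.255
for c in ['scene','top']:
    im,d=grab(c,c+'f.png')
    for t in ['edge_a','tab_a']: print(c,t,[(np.round(r['at'],3).tolist(),round(r['score'],2)) for r in nets.landmark_of(c,t)][:3])
    for t in ['rack','carton','jar','dish','beaker','bottle','brush']: print(c,t,[(np.round(r['at'],3).tolist()) for r in nets.recognise(c,t)][:2])
    K,R,t=w2c(c)
    v,u=np.mgrid[0:480,0:640]; P=np.stack([u,v,np.ones_like(u)],-1)@np.linalg.inv(K).T*d[...,None]; W=(P-t)@R-[.5,-.18,0]
    x=W[...,0]*np.cos(a)+W[...,1]*np.sin(a);y=-W[...,0]*np.sin(a)+W[...,1]*np.cos(a);z=W[...,2]
    m=(d>0)&(abs(x)<.018)&(y<-.012)&(y>-.08)&(z>.08)&(z<.13)
    print('plate slope',np.polyfit(y[m],z[m],1),m.sum())
A=cv2.imread('pics/scenef.png');B=cv2.imread('pics/topf.png')
cv2.imwrite('pics/f.png',np.hstack([cv2.resize(A[200:330,180:310],(400,400)),cv2.resize(B[180:310,310:440],(400,400))]))
E
```

```text
16.25 [ 0.40041884 -0.4246317   0.28505779] [-0.1501461   0.33298996  0.17009368]
scene edge_a [([0.506, 0.325, 0.106], 0.76), ([0.516, -0.262, 0.094], 0.69)]
scene tab_a [([0.499, -0.18, 0.043], 0.7), ([0.499, 0.235, 0.146], 0.66)]
scene rack [[0.618, -0.171, 0.043], [0.742, 0.003, 0.029]]
scene carton [[0.617, 0.236, 0.042]]
scene jar [[0.471, -0.012, 0.04]]
scene dish [[0.743, -0.004, 0.028]]
scene beaker [[0.562, 0.442, 0.059], [0.545, 0.236, 0.02]]
scene bottle [[0.714, -0.472, 0.084], [0.504, 0.277, 0.106]]
scene brush [[0.35, -0.093, 0.015], [0.717, -0.47, 0.084]]
plate slope [0.00555077 0.10001378] 383
top edge_a [([0.501, 0.321, 0.107], 0.82), ([0.5, -0.182, 0.091], 0.67), ([0.514, -0.261, 0.097], 0.61)]
top tab_a [([0.496, -0.184, 0.043], 0.65)]
top rack [[0.608, -0.164, 0.034]]
top carton [[0.614, 0.242, 0.04], [0.501, 0.28, 0.102]]
top jar [[0.462, -0.001, 0.049], [0.505, -0.215, 0.097]]
top dish [[0.749, -0.001, 0.028], [0.501, 0.277, 0.106]]
top beaker [[0.562, 0.467, 0.047], [0.504, -0.219, 0.098]]
top bottle [[0.689, -0.46, 0.09]]
top brush [[0.352, -0.09, 0.02]]
plate slope [-0.01684812  0.09640633] 330
```

View pics/f.png

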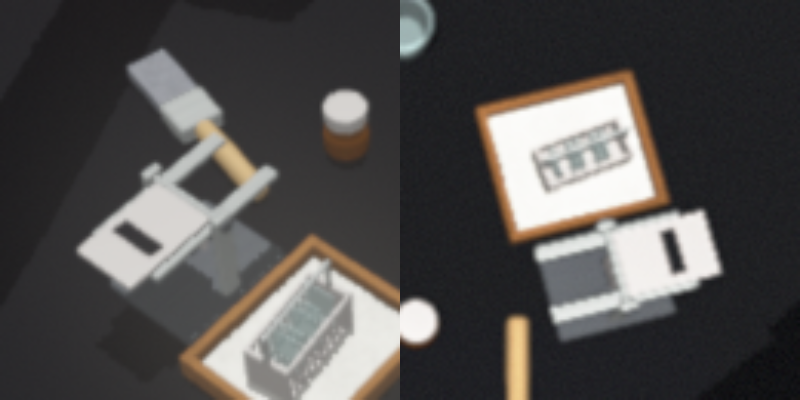

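The plate lies flat on the far rails with the bar up (scene crop 137,238; top crop 672,250). Its slope is below 0.02 rad and nothing else has moved.

```bash
python3 -c "
from plant import workorder
print(workorder.job_done())"
```

```text
the job is handed in; nothing more can be done
None
```

The marker on the slide-rack stand (the right-hand one) is flipped and lies flat on the far rails with the black bar up. I handed the job in after about 16 s of the 48 s. I pushed the thumb tab until the plate stood nearly upright. Then I crossed over and pushed the other face down with the shut fingertips, without pinching.

- **Marker angle:** depth from the scene and top cameras puts the plate within 0.02 rad of level. The free edge is at z about 0.095 m, the same height as the pivot.
- **Force:** I saw at most about 7 N, when the plate reached the rails. The arm has moved well clear and the last reading showed no contact.
- **Other items:** the other marker, rack, carton, jar, cup, beaker and bottle show no movement beyond the networks' scatter. The brush readings disagree: the scene camera's moved from x 0.332 to 0.350 m, while the top camera's stayed within 1 mm. The arm never came near it, and I take the scene difference to be a poor first reading.
- **Fingertip height:** the real fingertips sat about 33 mm above the reported tool point. The cameras showed this, and a first sweep at the reported height touched nothing. I corrected for it from then on.

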